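# Sort left- and right-hand thrusters into the vehicle kit case

## Robot

A 6-joint arm with a two-finger parallel gripper is mounted at the origin on the work surface. World frame = base frame: x ahead of the robot, y to its left, z up, the work surface at z = 0. Lengths are in m, angles in rad, forces in N, time in s.
With the tool pointing down it reaches from about 0.35 to 0.975 m from the base axis. Payload 4.9 kg.
Tool frame: the origin (TCP) lies midway between the tips of the shut fingers; the grasp point (between the pads) lies behind it (manip.tcp_to_grasp is the z of the grasp point in the tool frame, in m); z points along the fingers, y is the direction in which the jaws open and shut (so a half turn about z gives the same grasp; the last joint's range is limited). The gripper opens to 85 mm and grips with 20 to 120 N. Pads are 22 mm wide; open, the fingers measure 114 mm over their backs; the gripper's body (76 mm by 85 mm) begins 54 mm behind the grasp point. The pads swing forward as they close: fully open they stand 13 mm farther back than shut.
Start: joints at [1.031, 0.053, 1.613, -0, 1.476, -0.119], TCP at [0.255, 0.57, 0.231] pointing down, gripper open.
Joint ranges: [-3.01, 3.01], [-1.01, 2.22], [0.06, 2.58], [-1.02, 4.17], [0.09, 2.62], [-3.14, 3.14]. Speed limits (rad/s): [2.57, 2.57, 3.14, 3.14, 3.14, 3.14].

## Interface

Orientations are given as a unit quaternion [w, x, y, z].
In Python, from plant import status, vision, order, regions_of, manip gives the robot as it stands. The module is installed in compiled form; this text tells all that it offers.
- The arm moves only by the shell command python3 -m crank 'ROWS'. ROWS is JSON, one flat list of numbers, 5 for each row, row after row: the shift along the tool's x, y, z in mm, then the turn about the tool's z in degrees, then the opening in per cent of the stroke, from 0 (shut) to 100 (fully open). In form: [tx, ty, tz, yaw, fingers, tx, ty, tz, yaw, fingers, ...]. A call has exactly 10 rows; each row is the pose to reach, as a shift and turn from the pose commanded when the call began, along the tool's axes at that moment; what a row does not reach only later rows make up. A row lasts 1/10 s, in which the tool goes at most 50 mm and 8.59 degrees, less where a joint would pass 70% of its speed; a pose out of reach is approached as far as the arm can. A call with a gripper value outside its range is refused whole. The fingers move at their own pace and stop on an object; the grip force is fixed at half the most. Time passes only in rows, so rows that repeat a pose let the fingers close, or fill a call up. It gives the time, the measured TCP pose, the force and the opening at its end, in the units of the state.
- status.state(): the state, without advancing time (a new reading comes with each control period).
- vision.grab_frame(name): name is "scene" or "top"; returns (picture, depth): 420x560x3 uint8, red, green, blue; 420x560 float32, m along the optical axis (not along the pixel's ray), 0 where there is no reading.
- vision.get_calibration(name): a dict with "camera_matrix" (3x3 intrinsics, pixels), "k1" (the pictures are not rectified: a ray, as slopes to the right and down, at radius r is drawn at 1 + k1 r^2 times it, then the intrinsics apply), "R" (3x3) and "t" (3): a world point X has camera coordinates R X + t. Camera axes: x right, y down, z forward; pixel columns grow to the right and rows downward; lengths in m; the calibration is good to about 2 mm. A picture is of the moment at which its call begins. get_calibration takes no time and is no camera call.
- order.job_done(): hands the job in, once; it reports no verdict.
Trained networks look in the newest picture that a camera, given by its name, has taken for a name from the list of things; names that differ only in an ending like _2 or _b are one class to them, and where a whole thing is asked for, a point or a joint stands for the part that bears it (a point fixed in the world has none). Each returns a list of dicts, best first, with "confidence" (0 to 1); they miss things now and then, are a little off and sometimes report something else, mostly with a low value. They report only what shows in the picture. A call takes as long as a camera call.
- regions_of(camera, name): "region" (420x560 bool, what is visible of it) and "extent" ([centre column, centre row, width, height] in pixels, round what is visible of it).
The state is a dict: "time": time; "joint_pos": joint angles; "joint_vel": joint speeds; "joint_efforts": joint torques, N m; "tool_pos": TCP position; "tool_rot": TCP orientation; "contact_force": force on the tool from outside, world axes, zero at the start; "ft_torque": the same for the moment, N m; "gripper_width": opening from 0.0 (shut) to 1.0 (fully open).
Only numpy, scipy, OpenCV 4.12 (cv2) and the standard library are available. Lean on these libraries where they do the work, as an engineer would, in place of code of your own. Each camera call takes 0.05 s, during which the arm holds its last target. There are 200 camera calls.

## Task

Sort the four thruster units into the kit case by handedness: left-hand units belong in the red left bay and right-hand units in the green right bay. Two units are still out on the bench, and one of the two already in the green bay is a left-hand unit put there by mistake. Stand every unit on its foot on the floor of its bay, then shut the clear lid fully, leaving the other things on the bench where they are.

Things in the scene. Friction and masses are not known exactly. Their poses are not given: they have to be found in the camera images.
- case_center (a point): Kit case, 352 mm wide (its y) and 128 mm deep (its x), fixed to the bench; point at the centre of its underside, on the bench. Axes of the case: x from its open front (robot side) to its hinge side, y to its left, z up. Grey walls 4 mm thick, 24 mm high from the bench; a 4 mm wall of the same height between the two bays.
- left_bay (a point): Centre of the floor of the red left bay (floor 4 mm above the bench), 87 mm to the case's left of its centre. Inside size 120 mm (case x) by 170 mm (case y): room for two units side by side, 84 mm apart. Axes as the case.
- right_bay (a point): Centre of the floor of the green right bay, the mirror image of the left bay, 87 mm to the case's right. Axes as the case. At the start it holds one left-hand and one right-hand unit, side by side in either order about 42 mm to either side of this point.
- lid (a joint): Angle of the clear lid, rad: 0 shut, 1.95 fully open; it starts open past upright, its free edge and tab up to 170 mm above the bench. A stiff hinge (about 0.3 N m of friction): it stays where it is left and needs only a few newtons at its free edge.
- lid_hinge (a point): Middle of the lid's hinge line, along the far top edge of the case, 24.5 mm above the bench. The line runs along the case's y. Axes turn with the lid and equal the case's when it is shut.
- lid_tab (a point): Centre of the black tab (60 mm wide, 20 mm long, 6 mm thick) at the middle of the lid's free edge, 138 mm from the hinge line. Axes as lid_hinge. The lid is a clear box, 128 by 352 mm, 50 mm deep, open below. Shut, its rim is at the hinge's height, its flat top 50 mm above; open, this top faces away from the robot and the tab points up.
- left_unit_1_motor (a point): Left-hand thruster unit, at the start standing on the bench. Point on the middle of its steel motor (28 mm diameter, 45 mm long, 0.14 kg in all), 40 mm above its underside: grip it here across the motor, whose sides and underside are free. Own axes: x along the motor to the black propeller, y to the left, z up.
- left_unit_1_foot (a point): Centre of that unit's outline from above, on the underside of its foot; axes as the motor. LEFT-hand: looking from motor to propeller, the blue foot plate (50 mm long, 5 mm thick) sticks out left as an ear with two bolts, 14 mm right to 38 mm left of the motor axis; so the motor point lies 8 mm right of, and 7.5 mm behind, this point.
- left_unit_2_motor (a point): A second left-hand unit, same shape, point and axes as left_unit_1_motor, at the start standing by mistake in the green right bay. Both hands: blue face plate 36 mm wide, 58 mm high, 5 mm thick, 22.5 mm ahead of the point; propeller 44 mm diameter, up to 41 mm ahead, top 62 mm above the underside.
- right_unit_1_motor (a point): Right-hand thruster unit, at the start standing on the bench: the exact mirror image of the left-hand one. Same point (middle of the motor, 40 mm up) and axes: x to the propeller, y to its left, z up.
- right_unit_1_foot (a point): Centre of that unit's outline from above, on the underside of its foot; axes as the motor. RIGHT-hand: looking from motor to propeller, the foot's ear sticks out to the right, 14 mm left to 38 mm right of the motor axis; so the motor point lies 8 mm left of, and 7.5 mm behind, this point. Outline 70 mm long, 60 mm wide.
- right_unit_2_motor (a point): A second right-hand unit, same shape, point and axes as right_unit_1_motor, at the start standing rightly in the green right bay.
- yellow_pliers: Yellow-handled pliers, 180 mm long, 14 mm high, lying on the bench; leave alone. Origin under the middle.
- red_cutters: Red-handled cutters, 160 mm long, 14 mm high, lying on the bench; leave alone. Origin under the middle.
- tip_cleaner: Black pot of brass wool, 68 mm in diameter, 64 mm high; leave alone. Origin under its centre.
- cord_spool: Black and yellow spool of cord, 90 mm in diameter, 60 mm high; leave alone. Origin under its centre.
- screwdriver: Orange-handled screwdriver, 170 mm long, lying on the bench; leave alone. Origin under its middle.
- spare_motor: Bare spare motor without bracket or propeller, standing on end, 28 mm in diameter, 61 mm high with its shaft; leave alone. Origin under its centre.
- tape_roll: White roll of tape lying flat, 90 mm in diameter, 24 mm high; leave alone. Origin under its centre.

How it is judged:
By the outcome, as a careful person would: the job done as asked, in the order asked, and still so for the second after the job is handed in, with the robot touching nothing.
It also fails if it takes over 72 s, if anything falls off the work surface, if the arm or the gripper's body presses on something with over 40 N, if the wrist force passes 120 N, or if a joint passes its speed limit or range.

## Working session

There is one attempt and no reset: what is moved stays moved. The work goes in short steps, Python scripts to look and compute and a shell command to move; the robot and the scene stay as the last step left them, time stands still between calls to the robot, and variables do not carry over. Pictures are saved under pics/ and viewed, on a budget of 10 in all, crops included, one or two more only if the job needs it, and the job is handed in when it is done.

```bash
mkdir -p pics
cat > h.py <<'E'
import numpy as np, cv2
from plant import status, vision, order, regions_of, manip
from scipy.spatial.transform import Rotation as Rn
def unproj(cam,u,v,d):
    c=vision.get_calibration(cam);K=np.array(c["camera_matrix"],float)
    p=np.stack([np.ravel(u),np.ravel(v)],-1).astype(np.float64)
    n=cv2.undistortPoints(p[:,None],K,np.array([c["k1"],0,0,0],float))[:,0]
    X=np.c_[n,np.ones(len(n))]*np.ravel(d)[:,None]
    return (X-np.array(c["t"]))@np.array(c["R"])
def proj(cam,X):
    c=vision.get_calibration(cam)
    r=cv2.projectPoints(np.array(X,float).reshape(-1,3),cv2.Rodrigues(np.array(c["R"],float))[0],np.array(c["t"],float),np.array(c["camera_matrix"],float),np.array([c["k1"],0,0,0],float))[0]
    return r[:,0]
def cloud(cam,depth,mask):
    v,u=np.nonzero(mask&(depth>0)); return unproj(cam,u,v,depth[v,u])
E
python3 - <<'E'
from h import *
ims={}
for c in("top","scene"):
    p,d=vision.grab_frame(c);cv2.imwrite(f"pics/{c}0.png",p[:,:,::-1]);np.save(f"{c}0.npy",d)
    k=vision.get_calibration(c);R=np.array(k["R"]);print(c,-R.T@np.array(k["t"]),R[2],k["camera_matrix"],k["k1"])
    for n in["left_unit_1_motor","right_unit_1_motor","lid_tab","case_center","spare_motor","tip_cleaner","cord_spool","yellow_pliers","red_cutters","screwdriver","tape_roll"]:
        for r in regions_of(c,n):
            if r["confidence"]<.3: continue
            P=cloud(c,d,r["region"])
            print(c,n,round(r["confidence"],2),np.round(r["extent"]),r["region"].sum(),np.round(np.median(P,0),3) if len(P) else None, np.round(P.max(0)[2],3) if len(P) else None)
s=status.state();print(s);print(manip.tcp_to_grasp)
E
```

```text
top [0.42590887 0.03314784 1.07791609] [ 0.12167709 -0.02693464 -0.99220422] [[392.37712079   0.         281.72109696]
 [  0.         392.37712079 209.64403755]
 [  0.           0.           1.        ]] -0.0045979168579638645
top left_unit_1_motor 0.97 [412. 240.  29.  29.] 419 [ 0.463 -0.34   0.046] 0.064
top right_unit_1_motor 0.59 [169. 237.  27.  30.] 493 [0.486 0.309 0.04 ] 0.064
top right_unit_1_motor 0.37 [284. 168. 144.  63.] 5972 [0.66 0.   0.05] 0.17
top lid_tab 0.64 [285. 164. 141.  61.] 5930 [0.66 0.   0.05] 0.17
top case_center 0.64 [282. 190. 150. 108.] 11159 [0.622 0.025 0.02 ] 0.17
top spare_motor 0.44 [363. 281.  13.  12.] 108 [ 0.368 -0.2    0.045] 0.065
top tip_cleaner 0.59 [211. 282.  30.  26.] 538 [0.371 0.19  0.057] 0.069
top cord_spool 0.6 [428. 169.  39.  36.] 1124 [ 0.659 -0.391  0.06 ] 0.067
top yellow_pliers 0.84 [174. 141.  27.  54.] 427 [0.759 0.294 0.014] 0.02
top yellow_pliers 0.39 [285. 167. 147.  60.] 5892 [0.66  0.    0.052] 0.17
top yellow_pliers 0.38 [292. 219.  26.  25.] 456 [ 0.531 -0.021  0.048] 0.071
top red_cutters 0.85 [372. 153.  33.  55.] 
[... 1417 characters left out ...]
ime': 1.2, 'joint_pos': array([ 1.03100891e+00,  5.26911765e-02,  1.61288515e+00,  2.09336467e-05,
        1.47598272e+00, -1.19000045e-01]), 'joint_vel': array([ 0.00043116, -0.00088743, -0.00016798,  0.00028539, -0.00083017,
        0.00029723]), 'joint_efforts': array([-3.95963343e-04, -3.93698251e+01, -3.70458126e+01, -2.51956653e-04,
        7.18095544e-04,  2.41570497e-06]), 'tool_pos': array([0.25529028, 0.57047638, 0.23131793]), 'tool_rot': array([-4.42386780e-06,  2.08845889e-01,  9.77948564e-01,  1.92716654e-05]), 'contact_force': array([-0.29833185, -0.63233166, -0.18608696]), 'ft_torque': array([-0.00596622,  0.03175475, -0.06299463]), 'gripper_width': 0.9990769124944422}
-0.0187
```

Run:
```python
from h import *
t=cv2.imread("pics/top0.png");s=cv2.imread("pics/scene0.png")
def cr(im,u,v,w,h,W,H): return cv2.resize(im[v-h//2:v+h//2,u-w//2:u+w//2],(W,H),interpolation=cv2.INTER_CUBIC)
a=np.hstack([cr(t,412,240,60,60,260,260),cr(t,169,237,60,60,260,260),cr(s,171,307,60,60,260,260)])
b=np.hstack([cr(s,309,162,60,60,260,260),cr(t,285,190,160,80,520,260)])
cv2.imwrite("pics/m1.png",np.vstack([a,b]));cv2.imwrite("pics/s1.png",cv2.resize(s,(784,588)))
```

```text
(no output)
```

View pics/top0.png

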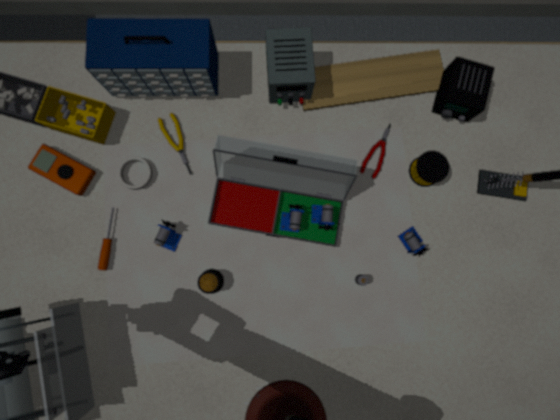

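View pics/m1.png

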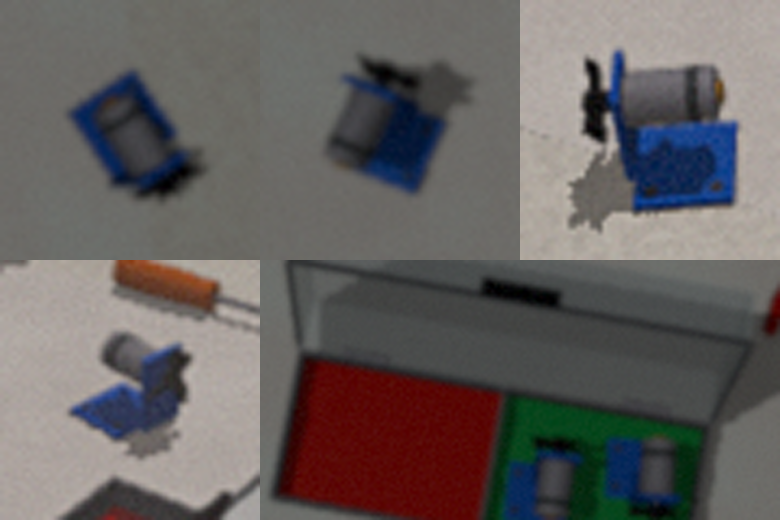

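View pics/s1.png

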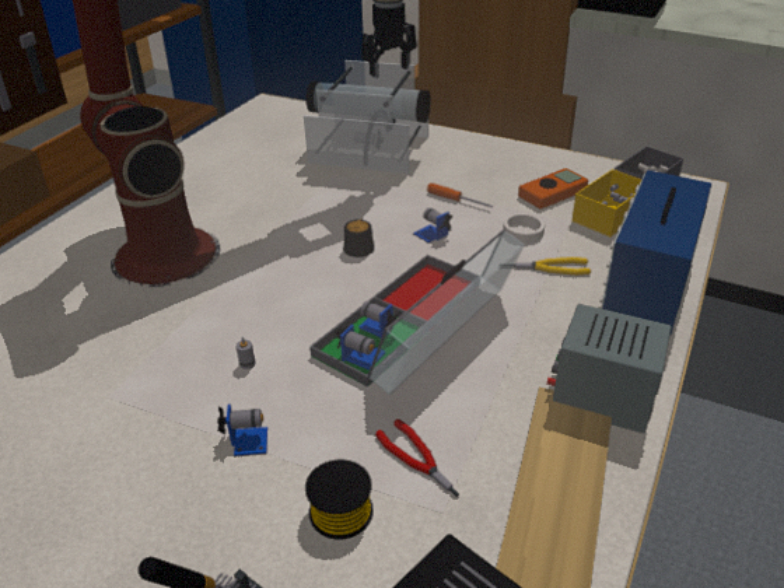

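```bash
cat >> h.py <<'E'
from scipy.optimize import least_squares
def box(p,lo,hi):
    lo,hi=np.array(lo),np.array(hi);q=np.abs(p-(lo+hi)/2)-(hi-lo)/2
    return np.linalg.norm(np.maximum(q,0),axis=1)+np.minimum(q.max(1),0)
def cyl(p,x0,x1,r,zc):
    q=np.c_[np.abs(p[:,0]-(x0+x1)/2)-(x1-x0)/2,np.hypot(p[:,1],p[:,2]-zc)-r]
    return np.linalg.norm(np.maximum(q,0),axis=1)+np.minimum(q.max(1),0)
def usdf(p,hand): # unit frame: origin under motor point; hand +1 left
    p=p*[1,hand,1]
    return np.min([cyl(p,-22.5e-3,22.5e-3,.014,.04),box(p,[-.0275,-.014,0],[.0225,.038,.005]),box(p,[.02,-.018,0],[.025,.018,.058]),cyl(p,.034,.041,.022,.04)],0)
def fit_unit(P,x,y,base,hands=(1,-1)):
    out=[]
    for h in hands:
        for y0 in np.arange(0,2*np.pi,np.pi/4):
            def f(q):
                c,s=np.cos(q[2]),np.sin(q[2]);d=P-[q[0],q[1],base+q[3]]
                L=np.c_[c*d[:,0]+s*d[:,1],-s*d[:,0]+c*d[:,1],d[:,2]]
                return usdf(L,h)
            r=least_squares(f,[x,y,y0,0],loss="soft_l1",f_scale=.002,x_scale=[.01,.01,.2,.01])
            out.append((np.sqrt(np.median(f(r.x)**2))*1e3,r.cost*1e3,h,r.x))
    return sorted(out,key=lambda o:o[1])
def wcloud(cams=("top","scene"),tag="0"):
    P={}
    for c in cams:
        d=np.load(f"{c}{tag}.npy");P[c]=cloud(c,d,np.ones(d.shape,bool))
    return P
def near(P,x,y,r,z0,z1=.08): return P[(np.hypot(P[:,0]-x,P[:,1]-y)<r)&(P[:,2]>z0)&(P[:,2]<z1)]
def fit_case(P,x,y,yaw):
    P=P[(P[:,2]>.014)&(P[:,2]<.030)]
    def loc(q,P=P):
        d=P[:,:2]-q[:2];c,s=np.cos(q[2]),np.sin(q[2]);return np.c_[c*d[:,0]+s*d[:,1],-s*d[:,0]+c*d[:,1]]
    def sd(L,hx,hy): return np.max(np.abs(L)-[hx,hy],1)
    def f(q,P=P):
        L=loc(q,P);o=sd(L,.064,.176);l=sd(L-[0,.087],.06,.085);r=sd(L+[0,.087],.06,.085)
        return np.maximum(0,np.max([o,-l,-r],0))+0.3*np.minimum(0,np.abs(np.max([o,-l,-r],0)-0))*0
    L=loc([x,y,yaw]);P=P[(np.abs(L[:,0])<.09)&(np.abs(L[:,1])<.2)]
    r=least_squares(lambda q:f(q,P),[x,y,yaw],loss="cauchy",f_scale=.002,x_scale=[.01,.01,.1])
    return r.x,len(P),np.mean(f(r.x,P)<.003)
E
python3 - <<'E'
from h import *
C=wcloud()
for c,P in C.items():
    b=near(P,.55,.15 if c=="top" else .0,.35,-.03,.02);print(c,"bench z",np.median(P[(np.abs(P[:,2])<.02)&(np.hypot(P[:,0]-.5,P[:,1])<.5)][:,2]))
for nm,x,y,b in[("A",.46,-.34,0),("B",.486,.305,0),("bl",.525,-.02,.004),("br",.53,-.095,.004)]:
    for cs in(["top"],["scene"],["top","scene"]):
        P=np.vstack([near(C[c],x,y,.055 if b==0 else .05,.009+ (.006 if b else 0)) for c in cs])
        if len(P)<30: print(nm,cs,len(P));continue
        o=fit_unit(P,x,y,b);bh=o[0][2];alt=[q for q in o if q[2]!=bh][0]
        print(nm,cs,len(P),"med%.1f cost%.2f hand %d"%o[0][:3],np.round(o[0][3],4),"| other hand cost %.2f"%alt[1])
for cs in(["top"],["scene"],["top","scene"]):
    P=np.vstack([C[c] for c in cs])
    for i in((.56,.02,-.15),(.57,.03,-.1)): print(cs,fit_case(P,*i))
E
```

```text
top bench z 0.0016084593522226506
scene bench z -0.0007524803911674318
A ['top'] 313 med1.1 cost0.35 hand 1 [ 4.6750e-01 -3.3920e-01  3.7203e+00  1.1000e-03] | other hand cost 0.41
A ['scene'] 477 med1.3 cost0.72 hand -1 [ 4.6770e-01 -3.4150e-01  3.7095e+00 -2.5000e-03] | other hand cost 0.72
A ['top', 'scene'] 790 med1.5 cost1.35 hand 1 [ 4.6730e-01 -3.4040e-01  3.7214e+00 -5.0000e-04] | other hand cost 1.40
B ['top'] 322 med1.2 cost0.51 hand -1 [ 0.4868  0.3215 -0.4166  0.0013] | other hand cost 0.68
B ['scene'] 252 med1.5 cost0.51 hand -1 [ 0.4886  0.3181 -0.4289 -0.0013] | other hand cost 0.51
B ['top', 'scene'] 574 med1.4 cost1.16 hand -1 [ 0.4877  0.3203 -0.4051  0.0008] | other hand cost 1.31
bl ['top'] 342 med2.1 cost2.28 hand 1 [ 5.2120e-01 -2.7800e-02  6.3002e+00  2.3000e-03] | other hand cost 2.63
bl ['scene'] 387 med3.9 cost2.97 hand 1 [ 0.5167 -0.0239  5.8057  0.0065] | other hand cost 3.05
bl ['top', 'scene'] 729 med2.5 cost5.38 hand 1 [ 5.1920e-01 -2.7100e-02  6.0777e+00  2.4000e-03] | other hand cost 6.21
br ['top'] 294 med1.4 cost0.81 hand -1 [ 5.4040e-01 -1.1400e-01
[... 174 characters left out ...]
'scene'] 721 med1.6 cost5.51 hand -1 [ 5.4110e-01 -1.1450e-01  3.0475e+00  8.0000e-04] | other hand cost 6.07
['top'] (array([ 0.56449862,  0.01864767, -0.15497049]), 2269, np.float64(0.3076245041868665))
['top'] (array([ 0.57012494,  0.01806943, -0.12804126]), 2555, np.float64(0.2790606653620352))
['scene'] (array([ 0.55215861,  0.01731124, -0.18898669]), 722, np.float64(0.8448753462603878))
['scene'] (array([ 0.55308097,  0.01712404, -0.17929032]), 731, np.float64(0.7523939808481532))
['top', 'scene'] (array([ 0.55439433,  0.01828112, -0.18978781]), 2991, np.float64(0.48044132397191575))
['top', 'scene'] (array([ 0.55964432,  0.01770511, -0.14590887]), 3286, np.float64(0.3411442483262325))
```

```bash
cat >> h.py <<'E'
def ortho(cam,im,z,x0,x1,y0,y1,ppm=2000):
    H,W=int((x1-x0)*ppm),int((y1-y0)*ppm)
    xs=x1-np.arange(H)/ppm;ys=y1-np.arange(W)/ppm
    Y,X=np.meshgrid(ys,xs);p=proj(cam,np.c_[X.ravel(),Y.ravel(),np.full(X.size,z)]).astype(np.float32).reshape(H,W,2)
    return cv2.remap(im,p[...,0],p[...,1],cv2.INTER_CUBIC)
E
python3 - <<'E'
from h import *
t=cv2.imread("pics/top0.png");ext=(.46,.68,-.2,.22)
for z in(.004,.024):
    o=ortho("top",t,z,*ext);b,g,r=[o[...,i].astype(int) for i in range(3)]
    for nm,m in(("red",(r>90)&(g<50)&(b<50)),("green",(g>70)&(r<60)&(b<70))):
        m=cv2.morphologyEx(m.astype(np.uint8),cv2.MORPH_OPEN,np.ones((5,5)))
        n,l,st,_=cv2.connectedComponentsWithStats(m);k=1+np.argmax(st[1:,4]);pts=np.argwhere(l==k)[:,::-1].astype(np.float32)
        (cx,cy),(w,h),a=cv2.minAreaRect(pts)
        print(z,nm,"centre",round(ext[1]-cy/2000,4),round(ext[3]-cx/2000,4),"size mm",w/2,h/2,"ang",a)
o=ortho("top",t,.024,.44,.70,-.19,.21)
def W(x,y): return (int((.21-y)*2000),int((.70-x)*2000))
for (x,y,a),col in(((.559,.018,-.165),(0,255,255)),):
    c,s=np.cos(a),np.sin(a)
    q=[W(x+c*u-s*v,y+s*u+c*v) for u,v in((.064,.176),(.064,-.176),(-.064,-.176),(-.064,.176))]
    cv2.polylines(o,[np.array(q)],True,col,1)
cv2.imwrite("pics/o2.png",cv2.convertScaleAbs(o,alpha=1.6))
E
```

```text
0.004 red centre 0.5495 0.1361 size mm 88.84061431884766 61.97270202636719 ang 11.309932708740234
0.004 green centre 0.4907 -0.0235 size mm 18.25946617126465 4.722848892211914 ang 3.814074993133545
0.024 red centre 0.5471 0.1343 size mm 87.25028991699219 60.775726318359375 ang 11.560131072998047
0.024 green centre 0.4892 -0.0224 size mm 17.241785049438477 4.66668176651001 ang 4.085616588592529
```

View pics/o2.png

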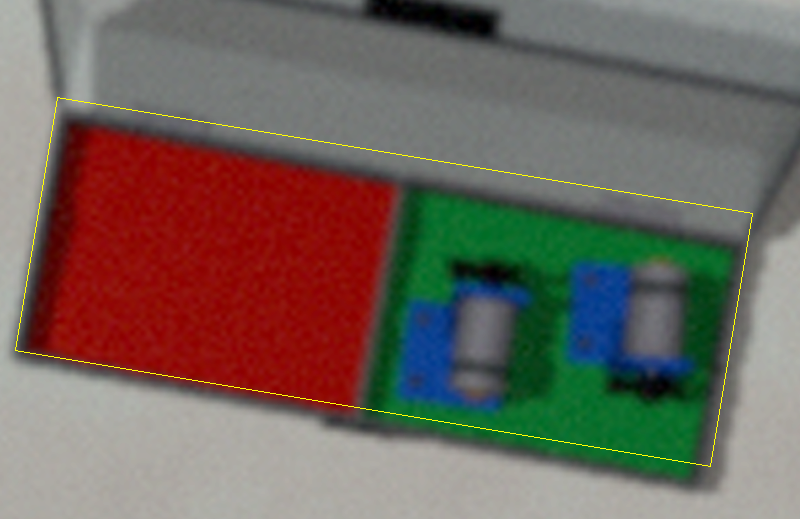

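Run:
```python
from h import *
t=cv2.GaussianBlur(cv2.imread("pics/top0.png"),(0,0),.6);ext=(.44,.70,-.19,.21)
o=ortho("top",t,.004,*ext);b,g,r=[o[...,i].astype(int) for i in range(3)]
for nm,m in(("red",(r>1.8*g)&(r>25)),("green",((g>1.5*r)&(g>1.4*b)&(g>15)))):
    m=cv2.morphologyEx(m.astype(np.uint8),cv2.MORPH_CLOSE,np.ones((5,5)));m=cv2.morphologyEx(m,cv2.MORPH_OPEN,np.ones((9,9)))
    n,l,st,_=cv2.connectedComponentsWithStats(m);k=1+np.argmax(st[1:,4]);c=cv2.findContours((l==k).astype(np.uint8),cv2.RETR_EXTERNAL,cv2.CHAIN_APPROX_NONE)[0][0]
    (cx,cy),(w,h),a=cv2.minAreaRect(c)
    print(nm,"centre",round(ext[1]-cy/2000,4),round(ext[3]-cx/2000,4),"size",w/2,h/2,a)
    p=cv2.approxPolyDP(cv2.convexHull(c),12,True)[:,0];print([(round(ext[1]-v/2000,4),round(ext[3]-u/2000,4)) for u,v in p])
```

```text
red centre 0.5688 0.1056 size 172.1615447998047 121.92354583740234 10.97223949432373
[(np.float64(0.642), np.float64(0.177)), (np.float64(0.61), np.float64(0.0115)), (np.float64(0.4955), np.float64(0.034)), (np.float64(0.527), np.float64(0.1985))]
green centre 0.5355 -0.0667 size 170.82040405273438 121.59618377685547 10.847347259521484
[(np.float64(0.6075), np.float64(0.0045)), (np.float64(0.5775), np.float64(-0.159)), (np.float64(0.462), np.float64(-0.137)), (np.float64(0.495), np.float64(0.0265))]
```

```bash
cat >> h.py <<'E'
CASE=np.array([.552,.0188]);CY=-.190
def c2w(u,v): c,s=np.cos(CY),np.sin(CY);return CASE+[c*u-s*v,s*u+c*v]
def w2c(x,y): c,s=np.cos(CY),np.sin(CY);d=np.array([x,y])-CASE;return np.array([c*d[0]+s*d[1],-s*d[0]+c*d[1]])
def go(x,y,z,myaw,q=None,p=None):
    """shift in tool axes (mm) and turn (deg) so that tool x lies along +-myaw (jaws across the motor)"""
    s=status.state();R=Rn.from_quat(np.roll(s["tool_rot"],-1)).as_matrix()
    d=R.T@(np.array([x,y,z])-s["tool_pos"])*1e3
    a=np.arctan2(R[1,0],R[0,0]);dy=(a-myaw+np.pi/2)%np.pi-np.pi/2 # tool z down: turn is reversed
    print("go",np.round(d,1),"turn",round(np.degrees(dy),1),"| pos",np.round(s["tool_pos"],4),"toolx yaw",round(np.degrees(a),1),"F",np.round(s["contact_force"],1),"w",round(s["gripper_width"],3),"t",round(s["time"],2),"j6",round(s["joint_pos"][5],2),"tilt",np.round(R[2,2],4))
E
python3 - <<'E'
from h import *
d=np.load("top0.npy");t=cv2.imread("pics/top0.png").astype(int);b,g,r=t[...,0],t[...,1],t[...,2]
m=~((g>1.4*r)&(g>1.3*b))
P=cloud("top",d,m)
for nm,x,y,h in(("bl",.521,-.027,1),("br",.54,-.112,-1)):
    Q=near(P,x,y,.048,.0095);c=np.array([w2c(*q) for q in Q[:,:2]]);Q=Q[(c[:,1]<-.004)&(np.abs(c[:,0])<.058)]
    o=fit_unit(Q,x,y,.004)
    for e in o[:1]+[e for e in o if e[2]!=o[0][2]][:1]: print(nm,len(Q),e[:3],np.round(e[3],4),"case",np.round(w2c(*e[3][:2]),4),np.degrees(e[3][2]))
go(.521,-.027,.16,-.08)
E
```

```text
bl 355 (np.float64(1.028956757491227), np.float64(0.45608784863147017), 1) [ 5.2410e-01 -2.9000e-02  6.1772e+00  1.7000e-03] case [-0.0184 -0.0522] 353.9281952831779
bl 355 (np.float64(1.4228234377359257), np.float64(1.0876155268703822), -1) [ 5.2830e-01 -2.9700e-02  3.0364e+00  2.0000e-03] case [-0.0141 -0.0521] 173.9712747009753
br 393 (np.float64(1.7661875618891227), np.float64(1.9022653678965613), -1) [ 5.4840e-01 -1.1550e-01  3.3305e+00  2.0000e-03] case [ 0.0218 -0.1326] 190.82473799175088
br 393 (np.float64(2.4566855947535484), np.float64(2.3383712455048906), 1) [ 0.527  -0.1124 -0.5642  0.0026] case [ 0.0002 -0.1336] -32.32531793935046
go [-486.6 -436.8   71.3] turn -19.5 | pos [0.2553 0.5705 0.2313] toolx yaw 155.9 F [-0.3 -0.6 -0.2] w 0.999 t 1.2 j6 -0.12 tilt -1.0
```

```bash
python3 -m crank '[-490,-438,71,-18,60,-490,-438,71,-18,60,-490,-438,71,-18,60,-490,-438,71,-18,60,-490,-438,71,-18,60,-490,-438,71,-18,60,-490,-438,71,-18,60,-490,-438,71,-18,60,-490,-438,71,-18,60,-490,-438,71,-18,60]'; python3 -c "
from h import *
go(.524,-.0295,.100,-.106)"
```

```text
time: 2.2
tool_pos: [0.4583, 0.1159, 0.178]
tool_rot: [0.001, 0.053, 0.999, 0.0]
contact_force: [1.1, 0.3, 0.1]
gripper_width: 0.602
go [ -80.7 -137.6   78. ] turn -0.0 | pos [0.4583 0.1159 0.178 ] toolx yaw 173.9 F [1.1 0.3 0.1] w 0.602 t 2.2 j6 -1.37 tilt -1.0
```

```bash
python3 -m crank '[-81,-138,60,0,60,-81,-138,60,0,60,-81,-138,60,0,60,-81,-138,60,0,60,-81,-138,60,0,60,-81,-138,60,0,60,-81,-138,60,0,60,-81,-138,60,0,60,-81,-138,60,0,60,-81,-138,60,0,60]'
python3 - <<'E'
from h import *
go(.524,-.0295,.0235,-.106)
p,d=vision.grab_frame("top");s,_=vision.grab_frame("scene")
cv2.imwrite("pics/top1.png",p[:,:,::-1]);cv2.imwrite("pics/scene1.png",s[:,:,::-1])
a=cv2.resize(p[130:260,200:370],(480,367));b=cv2.resize(s[160:280,210:380],(520,367))
cv2.imwrite("pics/m3.png",cv2.convertScaleAbs(np.vstack([a[:,:,::-1],b[:,:480,::-1]])[:, :],alpha=1.3)[:600*2])
E
```

```text
time: 3.2
tool_pos: [0.5236, -0.0273, 0.1182]
tool_rot: [0.0, 0.053, 0.999, -0.0]
contact_force: [0.8, -0.3, 0.5]
gripper_width: 0.598
go [-0.5 -2.1 94.7] turn 0.0 | pos [ 0.5236 -0.0273  0.1182] toolx yaw 174.0 F [ 0.8 -0.3  0.5] w 0.598 t 3.2 j6 -1.66 tilt -1.0
```

```bash
python3 -m crank '[-1,-2,50,0,60,-1,-2,94,0,60,-1,-2,94,0,60,-1,-2,94,0,60,-1,-2,94,0,0,-1,-2,94,0,0,-1,-2,94,0,0,-1,-2,94,0,0,-1,-2,94,0,0,-1,-2,94,0,0]'
python3 - <<'E'
from h import *
go(*c2w(-.0075,.121),.13,CY)
E
```

```text
time: 4.3
tool_pos: [0.5271, -0.0306, 0.0272]
tool_rot: [0.003, 0.053, 0.999, -0.0]
contact_force: [-0.7, -0.3, 7.7]
gripper_width: 0.308
go [ -22.7  172.9 -102.7] turn 4.8 | pos [ 0.5271 -0.0306  0.0272] toolx yaw 173.9 F [-0.7 -0.3  7.7] w 0.308 t 4.3 j6 -1.66 tilt -1.0
```

```bash
python3 -m crank '[-1,-1,-25,0,0,-1,-1,-60,0,0,-1,-1,-105,0,0,-1,-1,-105,0,0,-23,173,-105,5,0,-23,173,-105,5,0,-23,173,-105,5,0,-23,173,-105,5,0,-23,173,-105,5,0,-23,173,-105,5,0]'
python3 - <<'E'
from h import *
go(*c2w(-.0075,.121),.1,CY)
p,d=vision.grab_frame("top");s,e=vision.grab_frame("scene")
np.save("top2.npy",d);np.save("scene2.npy",e)
a=cv2.resize(p[150:250,190:360],(595,300));b=cv2.resize(s[140:260,230:400],(425,300))
cv2.imwrite("pics/m4.png",cv2.convertScaleAbs(np.vstack([a[:,:,::-1],np.pad(b,((0,0),(0,170),(0,0)))[:,:,::-1]]),alpha=1.3))
E
```

```text
time: 5.3
tool_pos: [0.5654, 0.1397, 0.1287]
tool_rot: [-0.0, 0.096, 0.995, -0.0]
contact_force: [-0.7, -0.3, -1.4]
gripper_width: 0.309
go [-2.1 -0.2 28.7] turn -0.1 | pos [0.5654 0.1397 0.1287] toolx yaw 169.0 F [-0.7 -0.3 -1.4] w 0.309 t 5.3 j6 -1.26 tilt -1.0
```

View pics/m4.png

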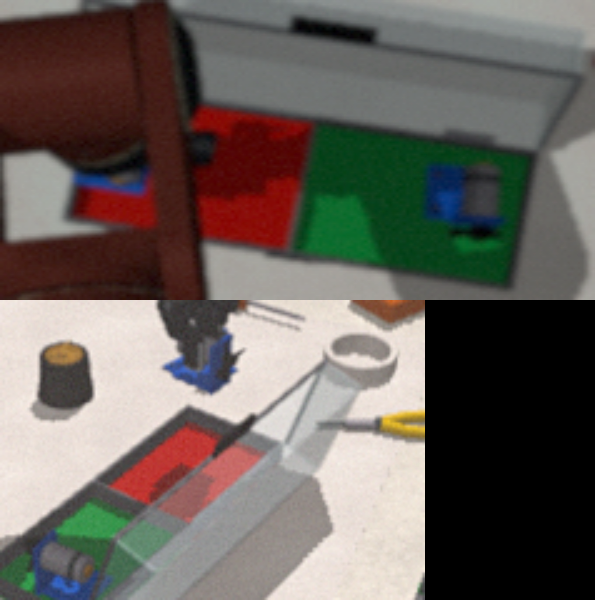

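```bash
python3 -m crank '[0,0,40,0,0,0,0,75,0,0,0,0,90,0,0,0,0,97,0,0,0,0,101,0,0,0,0,101,0,0,0,0,101,0,60,0,0,101,0,60,0,0,101,0,60,0,0,101,0,60]';  python3 -c "
from h import *
go(.4877,.3203,.13,-.41)"
```

```text
time: 6.4
tool_pos: [0.5661, 0.1396, 0.0285]
tool_rot: [0.001, 0.097, 0.995, 0.0]
contact_force: [-0.5, 0.3, -0.3]
gripper_width: 0.6
go [ 111.6  162.2 -101.6] turn 12.4 | pos [0.5661 0.1396 0.0285] toolx yaw 168.9 F [-0.5  0.3 -0.3] w 0.6 t 6.4 j6 -1.26 tilt -1.0
```

```bash
python3 -m crank '[0,0,-45,0,60,0,0,-90,0,60,112,162,-102,12,60,112,162,-102,12,60,112,162,-102,12,60,112,162,-102,12,60,112,162,-102,12,60,112,162,-102,12,60,112,162,-102,12,60,112,162,-102,12,60]';  python3 -c "
from h import *
go(.4877,.3203,.0205,-.41)"
```

```text
time: 7.4
tool_pos: [0.4876, 0.3188, 0.1295]
tool_rot: [-0.0, 0.201, 0.98, -0.0]
contact_force: [0.1, -0.2, -0.2]
gripper_width: 0.601
go [  0.5   1.5 109. ] turn 0.3 | pos [0.4876 0.3188 0.1295] toolx yaw 156.8 F [ 0.1 -0.2 -0.2] w 0.601 t 7.4 j6 -0.71 tilt -1.0
```

```bash
python3 -m crank '[0,1,50,0,60,0,1,95,0,60,0,1,109,0,60,0,1,109,0,60,0,1,109,0,0,0,1,109,0,0,0,1,109,0,0,0,1,109,0,0,0,1,109,0,0,0,1,109,0,0]';  python3 -c "
from h import *
go(*c2w(-.0075,-.037),.13,CY)"
```

```text
time: 8.4
tool_pos: [0.4896, 0.3217, 0.0237]
tool_rot: [0.002, 0.2, 0.98, 0.001]
contact_force: [-0.1, -2.6, 7.2]
gripper_width: 0.31
go [-177.1 -291.5 -106.6] turn -12.2 | pos [0.4896 0.3217 0.0237] toolx yaw 156.9 F [-0.1 -2.6  7.2] w 0.31 t 8.4 j6 -0.71 tilt -1.0
```

```bash
python3 -m crank '[0,0,-40,0,0,0,0,-80,0,0,0,0,-110,0,0,-177,-292,-110,-12,0,-177,-292,-110,-12,0,-177,-292,-110,-12,0,-177,-292,-110,-12,0,-177,-292,-110,-12,0,-177,-292,-110,-12,0,-177,-292,-110,-12,0]';python3 -m crank '[0,0,0,0,0,0,0,0,0,0,0,0,0,0,0,0,0,0,0,0,0,0,0,0,0,0,0,0,0,0,0,0,0,0,0,0,0,0,0,0,0,0,0,0,0,0,0,0,0,0]';  python3 -c "
from h import *
go(*c2w(-.0075,-.037),.028,CY)"
```

```text
time: 9.4
tool_pos: [0.5355, -0.0191, 0.1312]
tool_rot: [0.001, 0.097, 0.995, 0.0]
contact_force: [0.9, 0.2, -1.5]
gripper_width: 0.308
time: 10.4
tool_pos: [0.5355, -0.0171, 0.1307]
tool_rot: [-0.0, 0.097, 0.995, -0.0]
contact_force: [0.6, -0.6, -2.0]
gripper_width: 0.306
go [ -1.9   1.3 102.7] turn -0.2 | pos [ 0.5355 -0.0171  0.1307] toolx yaw 168.9 F [ 0.6 -0.6 -2. ] w 0.306 t 10.4 j6 -1.55 tilt -1.0
```

```bash
python3 -m crank '[0,1,45,0,0,0,1,80,0,0,0,1,93,0,0,0,1,100,0,0,0,1,103,0,0,0,1,103,0,0,0,1,103,0,50,0,1,103,0,50,0,1,103,0,50,0,1,103,0,50]';  python3 -c "
from h import *
go(.4675,-.3402,.13,3.72)"
```

```text
time: 11.4
tool_pos: [0.5363, -0.0162, 0.0285]
tool_rot: [0.001, 0.097, 0.995, -0.0]
contact_force: [-0.6, -0.2, -1.1]
gripper_width: 0.502
go [   4.9 -331.2 -101.5] turn -44.3 | pos [ 0.5363 -0.0162  0.0285] toolx yaw 168.9 F [-0.6 -0.2 -1.1] w 0.502 t 11.4 j6 -1.55 tilt -1.0
```

```bash
python3 -m crank '[0,0,-45,0,50,0,0,-90,0,60,5,-331,-102,-44,60,5,-331,-102,-44,60,5,-331,-102,-44,60,5,-331,-102,-44,60,5,-331,-102,-44,60,5,-331,-102,-44,60,5,-331,-102,-44,60,5,-331,-102,-44,60]';python3 -m crank '[0,0,0,0,60,0,0,0,0,60,0,0,0,0,60,0,0,0,0,60,0,0,0,0,60,0,0,0,0,60,0,0,0,0,60,0,0,0,0,60,0,0,0,0,60,0,0,0,0,60]';  python3 - <<'E'
from h import *
go(.4675,-.3402,.0205,3.72)
p,d=vision.grab_frame("top");s,e=vision.grab_frame("scene")
np.save("top3.npy",d);np.save("scene3.npy",e);cv2.imwrite("pics/top3.png",p[:,:,::-1])
o=ortho("top",p,.024,.44,.70,-.19,.21,1900)
b=cv2.resize(s[170:280,210:400],(540,300))
b2=np.zeros((300,o.shape[1],3),np.uint8);b2[:,:540]=b[:,:,:]
cv2.imwrite("pics/m5.png",cv2.resize(cv2.convertScaleAbs(np.vstack([o,b2])[:,:,::-1],alpha=1.4),None,fx=.75,fy=.75))
E
```

```text
time: 12.4
tool_pos: [0.4659, -0.345, 0.1308]
tool_rot: [0.0, -0.28, 0.96, -0.001]
contact_force: [0.4, 0.8, -0.6]
gripper_width: 0.6
time: 13.4
tool_pos: [0.467, -0.34, 0.1298]
tool_rot: [-0.0, -0.283, 0.959, 0.0]
contact_force: [0.7, -1.5, 0.6]
gripper_width: 0.599
go [ -0.3  -0.5 109.3] turn -0.3 | pos [ 0.467  -0.34    0.1298] toolx yaw -147.1 F [ 0.7 -1.5  0.6] w 0.599 t 13.4 j6 -2.9 tilt -1.0
```

View pics/m5.png

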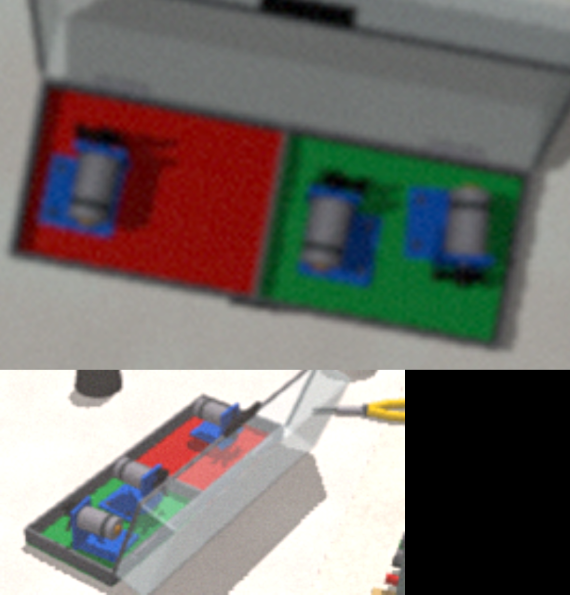

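```bash
python3 -m crank '[0,0,50,0,60,0,0,95,0,60,0,0,109,0,60,0,0,109,0,60,0,0,109,0,0,0,0,109,0,0,0,0,109,0,0,0,0,109,0,0,0,0,109,0,0,0,0,109,0,0]';  python3 -c "
from h import *
go(*c2w(.0075,.053),.135,CY)"
```

```text
time: 14.5
tool_pos: [0.4689, -0.3416, 0.0238]
tool_rot: [0.001, -0.283, 0.959, -0.002]
contact_force: [0.3, -0.8, 6.3]
gripper_width: 0.311
go [-307.7  290.  -112.3] turn 43.8 | pos [ 0.4689 -0.3416  0.0238] toolx yaw -147.1 F [ 0.3 -0.8  6.3] w 0.311 t 14.5 j6 -2.9 tilt -1.0
```

```bash
python3 -m crank '[0,0,-40,0,0,0,0,-80,0,0,0,0,-115,0,0,-308,290,-115,44,0,-308,290,-115,44,0,-308,290,-115,44,0,-308,290,-115,44,0,-308,290,-115,44,0,-308,290,-115,44,0,-308,290,-115,44,0]';python3 -m crank '[-308,290,-115,44,0,0,0,0,0,0,0,0,0,0,0,0,0,0,0,0,0,0,0,0,0,0,0,0,0,0,0,0,0,0,0,0,0,0,0,0,0,0,0,0,0,0,0,0,0,0]' >/dev/null & sleep 0; kill $! 2>/dev/null; wait; python3 -c "
from h import *
go(*c2w(.0075,.053),.028,CY)"
```

```text
time: 15.5
tool_pos: [0.5469, -0.0156, 0.1364]
tool_rot: [0.001, 0.098, 0.995, -0.0]
contact_force: [-0.2, -0.7, -1.6]
gripper_width: 0.312
go [ -5.4  87.8 108.4] turn -0.3 | pos [ 0.5469 -0.0156  0.1364] toolx yaw 168.8 F [-0.2 -0.7 -1.6] w 0.312 t 15.5 j6 -1.54 tilt -1.0
```

The stray second command on that line was killed before it ran: the clock shows 15.5 s. I'll move the rest of the way now.

```bash
python3 -m crank '[-5,88,0,0,0,-5,88,0,0,0,-5,88,0,0,0,-5,88,0,0,0,-5,88,0,0,0,-5,88,0,0,0,-5,88,0,0,0,-5,88,0,0,0,-5,88,0,0,0,-5,88,0,0,0]'; python3 -c "
from h import *
go(*c2w(.0075,.053),.028,CY)"
```

```text
time: 16.5
tool_pos: [0.5686, 0.0677, 0.1358]
tool_rot: [-0.0, 0.097, 0.995, 0.0]
contact_force: [-0.2, 0.3, -0.1]
gripper_width: 0.31
go [ -0.4   1.8 107.8] turn -0.2 | pos [0.5686 0.0677 0.1358] toolx yaw 168.9 F [-0.2  0.3 -0.1] w 0.31 t 16.5 j6 -1.39 tilt -1.0
```

```bash
python3 -m crank '[0,1,45,0,0,0,1,85,0,0,0,1,98,0,0,0,1,105,0,0,0,1,108,0,0,0,1,108,0,0,0,1,108,0,50,0,1,108,0,50,0,1,108,0,50,0,1,108,0,50]';python3 -m crank '[0,0,-40,0,50,0,0,-80,0,50,0,0,-130,0,50,0,0,-180,0,30,0,0,-180,0,0,200,0,-180,0,0,200,0,-180,0,0,200,0,-180,0,0,200,0,-180,0,0,200,0,-180,0,0]'
python3 - <<'E'
from h import *
go(.5,0,.2,CY)
p,d=vision.grab_frame("top");s,e=vision.grab_frame("scene")
np.save("top4.npy",d);np.save("scene4.npy",e);cv2.imwrite("pics/scene4.png",s[:,:,::-1]);cv2.imwrite("pics/top4.png",p[:,:,::-1])
o=ortho("top",p,.024,.44,.70,-.19,.21,1900)
b=cv2.resize(s[150:280,200:420],(760,450))
cv2.imwrite("pics/m6.png",cv2.resize(cv2.convertScaleAbs(np.vstack([o,b])[:,:,::-1],alpha=1.4),None,fx=.63,fy=.63))
# tab: dark pixels in both views near the lid
for c,im,dd in(("top",p,d),("scene",s,e)):
    for r in regions_of(c,"lid_tab")[:1]:
        m=r["region"]&(im.max(2)<35);n,l,st,ce=cv2.connectedComponentsWithStats(m.astype(np.uint8));k=1+np.argmax(st[1:,4])
        P=cloud(c,dd,l==k);print(c,r["confidence"],st[k],ce[k],np.round(np.percentile(P,[5,50,95],axis=0),4) if len(P) else 0, "case",[np.round(w2c(*q[:2]),3) for q in np.percentile(P,[50],axis=0)])
print("rays")
E
```

```text
time: 17.5
tool_pos: [0.5692, 0.069, 0.0285]
tool_rot: [0.001, 0.097, 0.995, 0.0]
contact_force: [0.2, -0.2, 0.8]
gripper_width: 0.496
time: 18.5
tool_pos: [0.3679, 0.1083, 0.2064]
tool_rot: [0.0, 0.096, 0.995, 0.0]
contact_force: [0.6, 0.4, 0.5]
gripper_width: 0.003
go [-150.3  -81.2    6.4] turn -0.1 | pos [0.3679 0.1083 0.2064] toolx yaw 169.0 F [0.6 0.4 0.5] w 0.003 t 18.5 j6 -1.29 tilt -1.0
top 0.9 [273 156  24   9 116] [284.81896552 160.01724138] [[ 0.6525 -0.0255  0.1493]
 [ 0.6588 -0.0013  0.1596]
 [ 0.6646  0.0234  0.1664]] case [array([0.109, 0.   ])]Traceback (most recent call last):
  File "<stdin>", line 11, in <module>
    return _wrapfunc(a, 'argmax', axis=axis, out=out, **kwds)
    return bound(*args, **kwds)
ValueError: attempt to get argmax of an empty sequence
```

View pics/m6.png

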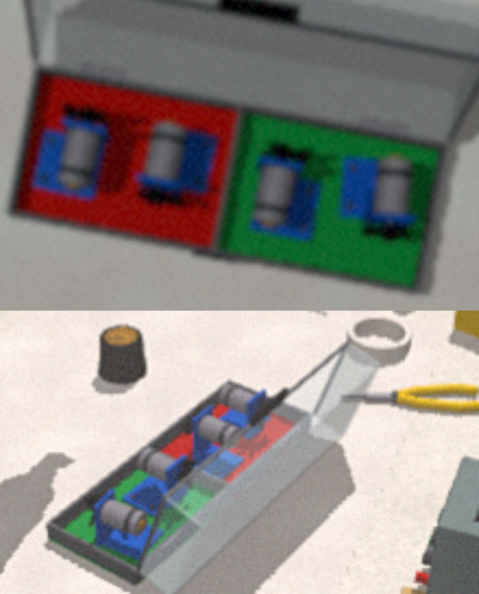

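```bash
python3 -c "
from h import *
go(*c2w(.149,0),.2,CY)"
```

```text
go [-341.3  -51.8    8.4] turn -0.2 | pos [0.3734 0.1074 0.2081] toolx yaw 168.9 F [ 0.1  0.4 -0.9] w -0.004 t 18.7 j6 -1.29 tilt -1.0
```

```bash
python3 -m crank '[-341,-52,4,0,0,-341,-52,4,0,0,-341,-52,4,0,0,-341,-52,4,0,0,-341,-52,4,0,0,-341,-52,4,0,0,-341,-52,4,0,0,-341,-52,4,0,0,-341,-52,4,0,0,-341,-52,4,0,0]'; python3 -c "
from h import *
go(*c2w(.149,0),.153,CY)"
```

```text
time: 19.7
tool_pos: [0.6973, -0.0094, 0.2028]
tool_rot: [-0.001, 0.097, 0.995, 0.0]
contact_force: [-0.1, 0.0, -0.3]
gripper_width: -0.004
go [-1.1  0.3 49.8] turn -0.2 | pos [ 0.6973 -0.0094  0.2028] toolx yaw 168.9 F [-0.1  0.  -0.3] w -0.004 t 19.7 j6 -1.5 tilt -1.0
```

```bash
python3 -m crank '[0,0,40,0,0,0,0,50,0,0,0,0,50,0,0,12,0,50,0,0,24,0,50,0,0,36,0,49,0,0,44,0,48,0,0,52,0,47,0,0,60,0,45,0,0,69,0,44,0,0]'
python3 - <<'E'
from h import *
go(*c2w(.064-.020,0),.0245+.132,CY)
p,d=vision.grab_frame("top");s,e=vision.grab_frame("scene")
cv2.imwrite("pics/m7.png",cv2.resize(s[130:290,190:440,::-1],(780,500)))
E
```

```text
time: 20.7
tool_pos: [0.629, 0.0041, 0.1603]
tool_rot: [0.0, 0.097, 0.995, 0.0]
contact_force: [3.4, -1.2, 2.5]
gripper_width: -0.001
go [34.4 -0.3  3.7] turn -0.2 | pos [0.629  0.0041 0.1603] toolx yaw 168.9 F [ 3.4 -1.2  2.5] w -0.001 t 20.7 j6 -1.49 tilt -1.0
```

View pics/m7.png

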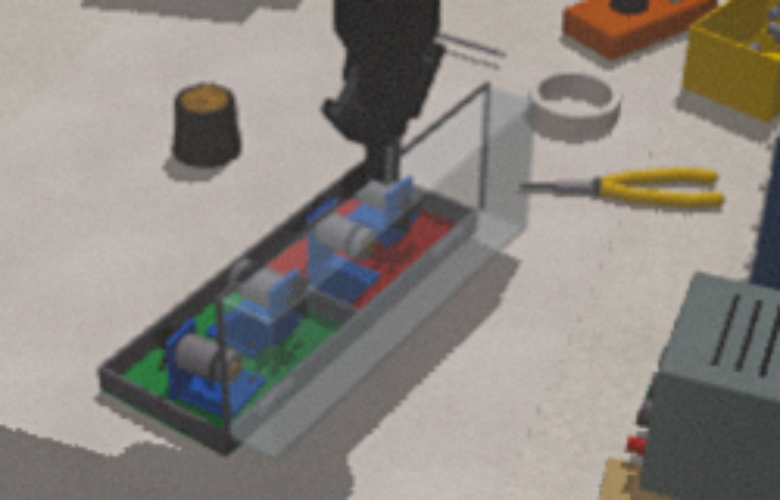

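```bash
python3 -m crank '[17,0,2,0,0,34,0,4,0,0,54,0,7,0,0,74,0,10,0,0,93,0,18,0,0,112,0,29,0,0,126,0,44,0,0,136,0,58,0,0,146,0,77,0,0,152,0,94,0,0]'
python3 - <<'E'
from h import *
go(*c2w(.064-.090,0),.12,CY)
p,d=vision.grab_frame("top");s,e=vision.grab_frame("scene")
cv2.imwrite("pics/m8.png",cv2.resize(s[130:290,190:440,::-1],(780,500)))
E
```

```text
time: 21.8
tool_pos: [0.4783, 0.0336, 0.064]
tool_rot: [-0.002, 0.097, 0.995, -0.0]
contact_force: [1.1, -0.4, 0.4]
gripper_width: -0.001
go [-49.   -0.5 -56.2] turn -0.2 | pos [0.4783 0.0336 0.064 ] toolx yaw 168.9 F [ 1.1 -0.4  0.4] w -0.001 t 21.8 j6 -1.46 tilt -1.0
```

View pics/m8.png

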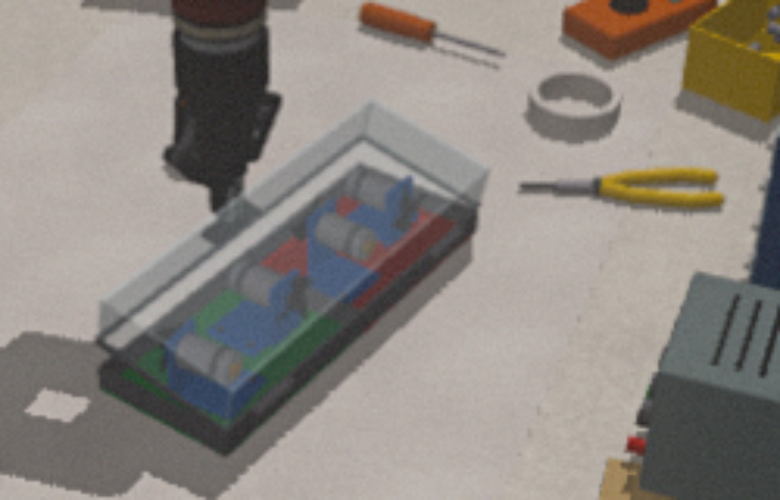

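```bash
python3 -m crank '[0,0,-40,0,0,0,0,-64,0,0,-40,0,-64,0,0,-40,0,-50,0,0,-40,0,-36,0,0,-40,0,-26,0,0,-40,0,-18,0,0,-40,0,-12,0,0,-40,0,-8,0,0,-40,0,-8,0,0]'
python3 - <<'E'
from h import *
go(*c2w(.064-.1,0),.12,CY)
E
```

```text
time: 22.9
tool_pos: [0.5193, 0.0258, 0.0745]
tool_rot: [-0.001, 0.097, 0.995, -0.0]
contact_force: [-4.8, 0.4, 7.3]
gripper_width: -0.006
go [  2.6  -0.7 -45.5] turn -0.2 | pos [0.5193 0.0258 0.0745] toolx yaw 168.9 F [-4.8  0.4  7.3] w -0.006 t 22.9 j6 -1.47 tilt -1.0
```

```bash
python3 -m crank '[0,0,3,0,0,0,0,6,0,0,0,0,6,0,0,0,0,6,0,0,0,0,6,0,0,0,0,-10,0,0,0,0,-50,0,0,0,0,-90,0,0,100,0,-100,0,0,150,100,-100,0,0]'; python3 -m crank '[50,50,0,0,0,50,50,0,0,0,50,50,0,0,0,50,50,0,0,0,50,50,0,0,0,50,50,0,0,0,50,50,0,0,0,50,50,0,0,0,50,50,0,0,0,50,50,0,0,0]'
python3 - <<'E'
from h import *
go(.5,0,.2,CY)
p,d=vision.grab_frame("top");s,e=vision.grab_frame("scene")
np.save("top9.npy",d);np.save("scene9.npy",e)
cv2.imwrite("pics/m9.png",np.vstack([cv2.resize(s[170:280,200:380,::-1],(490,300)),cv2.resize(p[150:260,195:375,::-1],(490,300))]))
for c,dd in(("top",d),("scene",e)):
    P=cloud(c,dd,dd>0);C=np.array([w2c(*q) for q in P[:,:2]]);
    for u0,u1 in((-.055,-.03),(.03,.055)):
        m=(C[:,0]>u0)&(C[:,0]<u1)&(abs(C[:,1])<.17)&(P[:,2]>.066)&(P[:,2]<.12)
        print(c,u0,m.sum(),np.median(P[m,2]) if m.any() else None)
    m=(C[:,0]>-.088)&(C[:,0]<-.066)&(abs(C[:,1])<.028)&(P[:,2]>.012)&(P[:,2]<.08);print(c,"tab z",m.sum(),np.round(np.percentile(P[m,2],[20,50,80]),4) if m.any() else 0)
E
```

```text
time: 23.9
tool_pos: [0.443, 0.0751, 0.1725]
tool_rot: [0.002, 0.099, 0.995, -0.0]
contact_force: [1.2, 1.1, -1.1]
gripper_width: -0.002
time: 24.9
tool_pos: [0.4035, 0.1352, 0.1705]
tool_rot: [-0.0, 0.097, 0.995, -0.0]
contact_force: [-0.4, 0.3, -0.5]
gripper_width: 0.002
go [-120.8 -114.   -29.5] turn -0.2 | pos [0.4035 0.1352 0.1705] toolx yaw 168.9 F [-0.4  0.3 -0.5] w 0.002 t 24.9 j6 -1.23 tilt -1.0
top -0.055 1290 0.07555468488391065
top 0.03 1253 0.0757262927521021
top tab z 155 [0.0308 0.0324 0.034 ]
scene -0.055 773 0.07325882048670489
scene 0.03 857 0.07332037827942638
scene tab z 1 [0.0708 0.0708 0.0708]
```

View pics/m9.png

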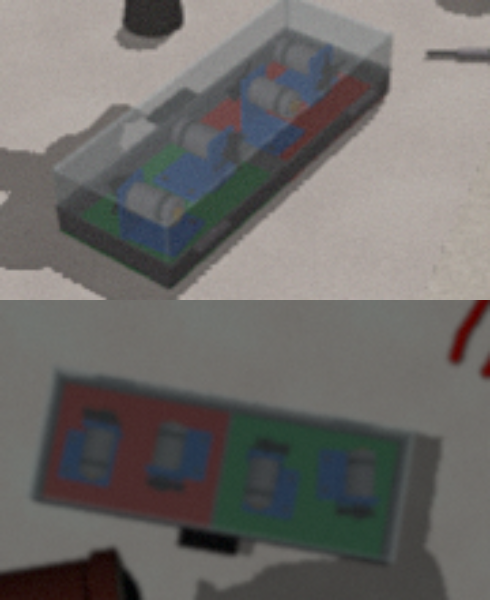

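The picture shows the lid flat and shut. Its top stands at the same height front and rear to within 0.2 mm, about 74.5 mm as expected. Two units stand in each bay.

```bash
python3 -c "
from plant import order
print(order.job_done())"
```

```text
the job is handed in; nothing more can be done
None
```

All four thruster units are sorted by handedness and the lid is shut; I handed the job in at about 25 s of the 72 s allowed. I moved the misplaced left-hand unit from the green bay to the red bay. Then I put the bench right-hand unit in the green bay and the bench left-hand unit in the red bay. Finally I swung the lid over by its tab and pressed it down on its flat top.

**Last checks:**
- **Units:** the final pictures show two units standing in each bay, the left-hand ones in red and the right-hand ones in green.
- **Lid:** it lies flat, with front and rear heights of 75.6 and 75.7 mm in the top camera and 73.3 mm for both in the scene camera. The 2 mm gap between cameras is within the calibration. 74.5 mm is expected when shut.
- **Forces:** the highest contact force I read was about 9 N, but I only read it at the end of each move. The arm ended clear of everything.

**Oddities:**
- **Grips:** each one ended about 3 mm higher than commanded, with 6 to 8 N upward. The units still lifted and set down cleanly.
- **Handedness:** from depth fits alone it was nearly tied for the two bench units, and the scene camera could not separate the hands. I decided handedness from the pictures, and the combined fits agreed.
- **Stray command:** one extra move command on the bench left-hand unit's carry was killed before it ran, as the clock confirmed.
- **Other bench items:** I did not re-measure their positions at the end. Nothing was touched that I could see.

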